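# Park a polished mould insert in its rack lane

### The arm

A 7-joint arm with a two-finger parallel gripper is mounted at the origin on a cart in front of the work surface, level with it; the furniture and walls round the work are solid. World frame = base frame: x ahead of the robot, y to its left, z up, the work surface at z = 0. Lengths are in mm, angles in rad, forces in N, time in s.
With the tool pointing down it reaches from about 400 to 850 mm from the base axis. Payload 4.4 kg.
Tool frame: the origin (TCP) lies at the very end of the fingers, on their centre line; the grasp point (between the pads) lies 19 mm behind it; z points along the fingers, y is the direction in which the jaws open and shut (so a half turn about z gives the same grasp; the last joint's range is limited). The gripper opens to 94 mm and grips with 3 to 60 N. Pads are 16 mm wide; open, the fingers measure 119 mm over their backs; the gripper's body (75 mm by 177 mm) begins 78 mm behind the grasp point.
Start: joints at [-1.335, 0.628, 0.038, 1.517, -0.027, 0.996, -0.02], TCP at [193.181, 620.644, 205.478] pointing down, gripper open.
Joint ranges: [-3.06, 3.06], [-0.37, 2.12], [-1.25, 1.32], [0.18, 2.47], [-1.1, 4.24], [0.23, 1.98], [-2.94, 2.94]. Speed limits (rad/s): [2.57, 2.57, 3.14, 3.14, 3.14, 3.14, 3.14].

### API

Orientations are given as [roll, pitch, yaw] about the fixed x, y, z axes, in that order (R = Rz(yaw) Ry(pitch) Rx(roll)).
In Python, from station import bot, imaging, job gives the robot as it stands.
- The arm moves only by the shell command python3 -m jog 'ROWS'. ROWS is JSON, a list of rows, each an object with "rotation": the turn, a rotation vector about the world's x, y, z in degrees, a list of three; "translation": the shift along the world's x, y, z in mm, a list of three; "hand": the opening in per cent of the stroke, from 0 (shut) to 100 (fully open). A call has exactly 10 rows; each row is the pose to reach, as a shift and turn from the pose measured when the call began; what a row does not reach only later rows make up. A row lasts 1/10 s, in which the tool goes at most 50 mm and 8.59 degrees, less where a joint would pass 70% of its speed; a pose out of reach is approached as far as the arm can. A call with a gripper value outside its range is refused whole. The fingers move at their own pace and stop on an object; the grip force is fixed at half the most. Time passes only in rows, so rows that repeat a pose let the fingers close, or fill a call up. It gives the time, the measured TCP pose, the force and the opening at its end, in the units of the state.
- bot.get_state(): the state, without advancing time (a new reading comes with each control period).
- imaging.capture(name): name is "side" or "top" or "wrist"; returns (picture, depth): 400x640x3 uint8, red, green, blue; 400x640 float32, mm along the optical axis (not along the pixel's ray), 0 where there is no reading.
- imaging.camera_info(name): a dict with "fx", "fy", "cx", "cy" (pixels), "pose" (4x4, takes a point from camera to world coordinates). Camera axes: x right, y up, looking along -z (the intrinsics and any distortion apply to the point x, -y, -z); pixel columns grow to the right and rows downward; lengths in mm; the calibration is good to about 2 mm. A picture is of the moment at which its call begins: read the wrist's pose just before it. camera_info takes no time and is no camera call; for the wrist camera it gives the pose at the moment of the call.
- job.job_done(): hands the job in, once; it reports no verdict.
The state is a dict: "time": time; "joint_positions": joint angles; "qvel": joint speeds; "joint_torque": joint torques, N m; "tcp_pos": TCP position; "ee_rot": TCP orientation; "wrist_force": force on the tool from outside, world axes, zero at the start; "wrist_torque": the same for the moment, N m; "opening": finger opening in mm.
Only numpy, scipy, OpenCV 4.12 (cv2) and the standard library are available. Lean on these libraries where they do the work, as an engineer would, in place of code of your own. Each camera call takes 0.05 s, during which the arm holds its last target.

### The job

Gently push the loose aluminium mould insert straight down the empty lane of the rack until it sits fully home against the end stop; its flanks are freshly polished, so it must not touch either steel rail of the lane. Then swing that lane's retainer arm fully shut behind it. Only push with the fingers: do not grip or lift anything, and leave the parked insert, the loupe and the bushing where they are.

Things in the scene. Friction and masses are not known exactly. Their poses are not given: they have to be found in the camera images.
- rack: grey bench rack, fixed, base plate 345 x 192 x 8 mm, two lanes side by side between steel rails, the far one occupied. Origin at bench height under the middle of the mouth of the EMPTY lane; x runs down the lane towards the end stop, y towards the neighbouring lane (centred at y = +82 mm), z up. Its bed (white strip 44 mm wide, x = -152 to +163 mm, on which the insert slides) lies 10 mm above the origin
- lane_mouth (a point): middle of the empty lane's mouth, at bed height. The two rails start here and run 166 mm down the lane (rack x); they are 12 mm thick, their tops 18 mm above the bed; the lane is 70 mm wide in the clear (rack y = -35 to +35 mm). In front of the mouth there are no rails
- lane_end (a point): middle of the end stop's face (a rubber buffer) in the empty lane, at bed height: 165 mm down the lane from the mouth, on the lane's centre line; stop is 26 mm high. An insert is home when its leading end touches it, i.e. its origin is 42 mm before this point
- insert: loose aluminium block, 84 (its x, along the lane) x 56 (its y) x 44 mm high, 0.35 to 0.7 kg, rectangular cavity and four small holes in its top; stands on the bed in front of the mouth of the empty lane, up to 10 mm off centre and 9 degrees askew. Origin at the centre of its underside; its x points roughly down the lane. In the lane it has 7 mm of air to each rail when centred
- rail_near: steel rail of the empty lane on the side of the retainer's pivot, 166 x 12 x 20 mm, centred at y = -41 mm of the rack; origin at its mouth end, on the base plate. Fixed
- rail_mid: steel rail between the two lanes, 166 x 12 x 20 mm, centred at y = +41 mm of the rack; origin at its mouth end, on the base plate. Fixed; a 20 mm high keeper post stands on it, against which the tips of shut retainers rest (x = 75 to 84 mm of the rack)
- retainer (a joint): angle of the empty lane's retainer arm: 0 = shut, straight across the lane (along rack +y from its pivot), 6 mm behind an insert that is home; grows as it opens, at 1.57 it points back towards the mouth (rack -x) over the near rail, at more it leans outward. Vertical axis, range 0 to 2.4, light friction (under 1.5 N at the finger), stays where it is left
- retainer_pivot (a point): pivot axis of the retainer on top of the near rail, at half the arm's height: 71 mm down the lane from the mouth, 41 mm to the near side of the lane's centre line, 38 mm above the bench
- retainer_push (a point): point on the retainer arm 48 mm out from the pivot, at half the arm's height. The arm is a steel bar 8 mm thick and 12 mm high (32 to 44 mm above the bench, passing over the rails), 79 mm long, with a small upright black pin (9 mm thick, top at 54 mm) near its tip, 69 mm out
- parked_insert: identical insert already parked at the end of the neighbouring lane; leave it alone. Origin at the centre of its underside
- loupe: small black loupe, 34 mm across and 30 mm high, standing on the rack's base plate in front of the neighbouring lane; leave it alone. Origin at the centre of its underside
- bushing: steel bushing, 39 mm across and 36 mm high, standing on the bench beside the rack on the near rail's side; leave it alone. Origin at the centre of its underside
Mind the look-alikes: they are no part of the job. Leave any blue or purple look-alike of the insert alone.

How it is judged (in metres and radians):
On the way, in this order (a step that is already met when the one before it is completed fails the run):
1. the insert is home: its leading end within 3 mm of the end stop (x of insert in the frame of rack above 0.12 m), for 0.2 s.
2. the retainer is shut behind it (within 0.08 rad) (value of joint retainer below 0.08 rad), for 0.2 s.
At the end, for the whole second after the job is handed in: the insert stands on the bed in the empty lane, at rest, its leading end within 4 mm of the end stop, between the rails, and the retainer is shut behind it (within 0.08 rad) (x of insert in the frame of rack between 0.119 and 0.127 m and z of insert in the frame of rack below 0.013 m and y of insert in the frame of rack between -0.008 and 0.008 m and value of joint retainer below 0.08 rad and linear speed of insert below 0.01 m/s); the robot touches nothing.
It fails at once if the insert touches a rail of its lane (contact force between insert and rail_near above 0.1 N or contact force between insert and rail_mid above 0.1 N).
It fails at once if the insert is lifted more than 5 mm off the bed or tipped (z of insert in the frame of rack above 0.015 m or angle between insert's own z axis and vertical above 0.12 rad).
It fails at once if the insert is gripped or rammed (more than 45 N from the fingers) (contact force between the fingers and insert above 45 N).
It fails at once if the parked insert, the loupe or the bushing is disturbed (moved more than 10 mm) (distance of any of parked_insert, loupe, bushing from where it was at the start of the episode above 0.01 m).
It also fails if it takes over 61 s, if anything falls off the work surface, if the arm or the gripper's body presses on something with over 40 N, if the wrist force passes 120 N, or if a joint passes its speed limit or range.

## Working session

There is one attempt and no reset: what is moved stays moved. The work goes in short steps, Python scripts to look and compute and a shell command to move; the robot and the scene stay as the last step left them, time stands still between calls to the robot, and variables do not carry over. Pictures are saved under pics/ and viewed, and the job is handed in when it is done.

```bash
mkdir -p pics; ls; python3 - <<'E'
from station import bot, imaging
import cv2,numpy as np
s=bot.get_state();print({k:np.round(v,3) for k,v in s.items()})
for n in ["top","side","wrist"]:
    i=imaging.camera_info(n);print(n,{k:(np.round(v,3).tolist()) for k,v in i.items()})
    p,d=imaging.capture(n);cv2.imwrite(f"pics/{n}0.png",p[:,:,::-1]);np.save(f"pics/{n}0.npy",d)
E
```

```text
pics
{'time': np.float64(0.0), 'joint_positions': array([-1.335,  0.629,  0.038,  1.518, -0.027,  0.996, -0.02 ]), 'qvel': array([ 0.002, -0.002, -0.001,  0.   , -0.   ,  0.   ,  0.   ]), 'joint_torque': array([-1.0000e-03, -5.4972e+01,  1.1430e+00, -1.8663e+01, -5.2000e-02,
        2.3000e-02,  0.0000e+00]), 'tcp_pos': array([192.996, 620.025, 204.575]), 'ee_rot': array([-3.14,  0.  ,  2.84]), 'wrist_force': array([-0.338, -0.223,  0.423]), 'wrist_torque': array([ 0.028, -0.025, -0.008]), 'opening': np.float64(93.995)}
top {'fx': 427.313, 'fy': 427.313, 'cx': 329.03, 'cy': 197.074, 'pose': [[0.023, 0.98, -0.197, 359.703], [-1.0, 0.025, 0.003, 136.476], [0.008, 0.197, 0.98, 903.877], [0.0, 0.0, 0.0, 1.0]]}
side {'fx': 480.398, 'fy': 480.398, 'cx': 310.239, 'cy': 194.408, 'pose': [[-0.967, 0.168, -0.194, 346.93], [-0.256, -0.573, 0.778, 787.811], [0.019, 0.802, 0.597, 574.159], [0.0, 0.0, 0.0, 1.0]]}
wrist {'fx': 296.696, 'fy': 296.696, 'cx': 320.647, 'cy': 194.11, 'pose': [[0.298, -0.916, -0.269, 113.861], [0.955, 0.285, 0.087, 645.354], [-0.003, -0.283, 0.959, 384.38], [0.0, 0.0, 0.0, 1.0]]}
```

View pics/top0.png

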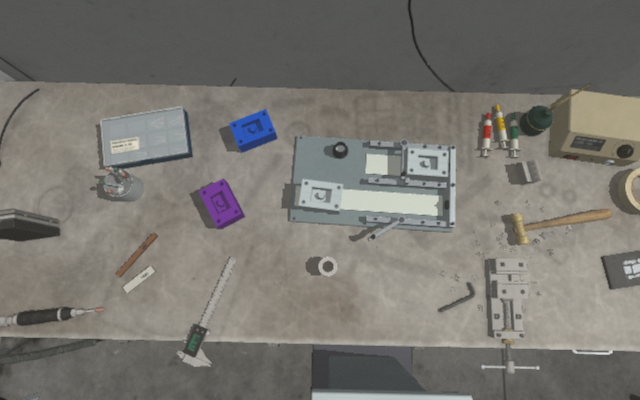

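View pics/side0.png

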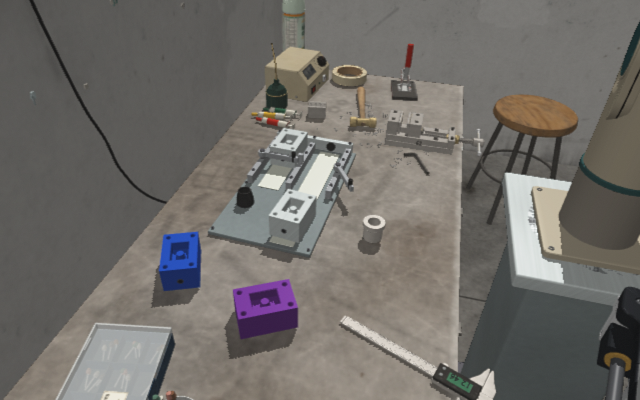

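View pics/wrist0.png

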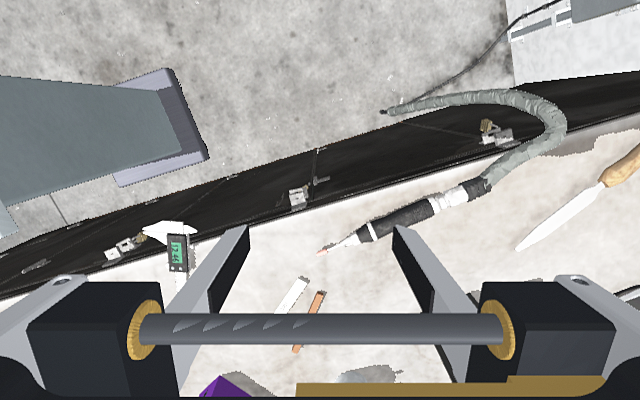

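The loose silver insert is at top-view pixel (320,194). Things it could be mistaken for are the parked insert at (427,160), the blue block at (253,130) and the purple block at (221,204). The retainer is near (380,232), the loupe at (340,150) and the bushing at (327,266). Next I'll take a close crop.

```bash
python3 - <<'E'
import cv2
p=cv2.imread("pics/top0.png")
c=p[130:245,285:465];cv2.imwrite("pics/topc.png",cv2.resize(c,None,fx=4.4,fy=4.4,interpolation=cv2.INTER_CUBIC))
E
```

```text
(no output)
```

View pics/topc.png

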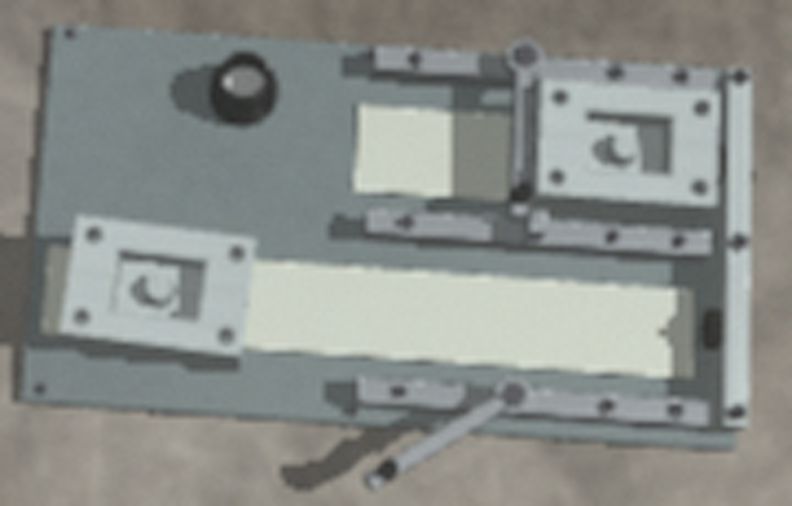

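```bash
cat > h.py <<'E'
import numpy as np,cv2
from scipy.optimize import least_squares
from station import bot, imaging
def ray(n,uv,z,info=None):
    i=info or imaging.camera_info(n);P=np.array(i["pose"]);uv=np.atleast_2d(np.array(uv,float))
    d=np.c_[(uv[:,0]-i["cx"])/i["fx"],-(uv[:,1]-i["cy"])/i["fy"],-np.ones(len(uv))]@P[:3,:3].T
    o=P[:3,3];z=np.broadcast_to(z,len(uv));return o+d*((z-o[2])/d[:,2])[:,None]
def fit2(loc,w):  # planar rigid: w=R loc+t
    f=lambda p:(loc@np.array([[np.cos(p[2]),np.sin(p[2])],[-np.sin(p[2]),np.cos(p[2])]])+p[:2]-w).ravel()
    best=min((least_squares(f,[*w.mean(0),a]) for a in np.arange(-3,3.2,1)),key=lambda r:r.cost)
    return best.x,best.fun.reshape(-1,2)
def crop(n,x0,y0,x1,y1,s,name):
    p,d=imaging.capture(n);cv2.imwrite(f"pics/{name}_full.png",p[:,:,::-1]);np.save(f"pics/{name}.npy",d)
    cv2.imwrite(f"pics/{name}.png",cv2.resize(p[y0:y1,x0:x1,::-1],None,fx=s,fy=s,interpolation=cv2.INTER_CUBIC))
def uvfull(uv,x0,y0,s): return (np.array(uv,float)+.5)/s-.5+[x0,y0]
def rot(a):return np.array([[np.cos(a),-np.sin(a)],[np.sin(a),np.cos(a)]])
E
cat > m0.py <<'E'
from h import *
R=np.array([(0,-35,28,360,377),(0,-47,28,357,403),(0,47,28,368,208),(0,35,28,364,233),(166,-35,28,711,400),(166,-47,28,708,424),(166,47,28,714,228),(166,35,28,711,253),(71,-41,45,513,393),(-152,22,10,48,247),(-152,-22,10,42,333)],float)
w=ray("top",uvfull(R[:,3:],285,130,4.4),R[:,2])[:,:2]
p,r=fit2(R[:,:2],w);print("rack",p);print(np.round(r,1).tolist())
I=np.array([(-42,28,78,213),(42,28,257,240),(42,-28,241,356),(-42,-28,60,333)],float)
w=ray("top",uvfull(I[:,2:],285,130,4.4),54)[:,:2]
q,r=fit2(I[:,:2],w);print("insert",q,np.round(r,1).tolist())
print("rel",rot(-p[2])@(q[:2]-p[:2]),np.degrees(q[2]-p[2]))
a=ray("top",uvfull([(513,393),(376,480),(390,462)],285,130,4.4),[45,44,54])[:,:2]
ar=(a-p[:2])@rot(p[2]);print(ar)
d=ar[1]-ar[0];print("theta",np.arctan2(-d[0],d[1]),np.hypot(*d))
d=np.load("pics/top0.npy");print("depth insert, bed",d[194,308],d[203,390])
i=imaging.camera_info("top");P=np.array(i["pose"])
for u,v in[(308,194),(390,203),(305,222),(327,240)]:
    D=d[v,u];c=np.array([(u-i["cx"])/i["fx"]*D,-(v-i["cy"])/i["fy"]*D,-D]);print(P[:3,:3]@c+P[:3,3])
E
python3 m0.py
```

```text
rack [534.18229417  54.24545197  -1.61138259]
[[0.4, 0.8], [0.8, -0.1], [0.2, 0.8], [0.5, -0.6], [0.5, 0.4], [-0.1, -0.9], [-0.9, 1.0], [-0.6, -0.3], [-0.1, -0.8], [0.3, -0.5], [-1.0, 0.1]]
insert [535.31288824 150.40769154  -1.68576131] [[-0.6, -0.1], [0.5, -0.1], [-0.4, -0.0], [0.6, 0.1]]
rel [-96.12892306  -2.77213134] -4.261586919084061
[[ 70.22362254 -40.95361203]
 [  8.94262082 -85.10777259]
 [ 13.93746378 -77.61466859]]
theta 2.19516147324323 75.53112647974295
depth insert, bed 868.5446 911.2127
[535.68715936 176.33427924  53.18450596]
[529.60999361   3.01630082   9.0626709 ]
[484.61114328 182.8332036    7.122451  ]
[448.17176367 135.39249226   2.23730709]
```

The fit residuals are under 1 mm. Insert relative to the rack: x = -96, y = -2.8 mm, yaw -4.3°. The retainer is at about 2.2 rad. Next I'll go above and behind the insert with the jaws across the lane.

```bash
python3 -m jog '[{"translation":[35,-40,0],"rotation":[0,0,-7.5],"hand":27},{"translation":[70,-80,0],"rotation":[0,0,-15],"hand":27},{"translation":[105,-120,0],"rotation":[0,0,-22.5],"hand":27},{"translation":[140,-160,0],"rotation":[0,0,-30],"hand":27},{"translation":[175,-200,0],"rotation":[0,0,-37.5],"hand":27},{"translation":[210,-240,0],"rotation":[0,0,-45],"hand":27},{"translation":[245,-280,0],"rotation":[0,0,-52.5],"hand":27},{"translation":[280,-320,0],"rotation":[0,0,-60],"hand":27},{"translation":[315,-360,0],"rotation":[0,0,-67.5],"hand":27},{"translation":[348,-390,0],"rotation":[0,0,-75],"hand":27}]'
```

```text
time: 1.15
tcp_pos: [525.3, 244.7, 204.8]
ee_rot: [-3.14, -0.0, 1.525]
wrist_force: [1.1, 0.1, 0.3]
opening: 25.3
```

```bash
python3 -m jog '[{"translation":[16,-8,-30],"rotation":[0,0,0],"hand":27},{"translation":[16,-8,-60],"rotation":[0,0,0],"hand":27},{"translation":[16,-8,-90],"rotation":[0,0,0],"hand":27},{"translation":[16,-8,-120],"rotation":[0,0,0],"hand":27},{"translation":[16,-8,-140],"rotation":[0,0,0],"hand":27},{"translation":[16,-8,-160],"rotation":[0,0,0],"hand":27},{"translation":[16,-8,-172],"rotation":[0,0,0],"hand":27},{"translation":[16,-8,-172],"rotation":[0,0,0],"hand":27},{"translation":[16,-8,-172],"rotation":[0,0,0],"hand":27},{"translation":[16,-8,-172],"rotation":[0,0,0],"hand":27}]'
python3 - <<'E'
from h import *
crop("top",265,130,465,260,4,"t1")
crop("wrist",0,0,640,400,1.25,"w1")
crop("side",180,120,380,270,4,"s1")
E
```

```text
time: 2.15
tcp_pos: [542.2, 237.0, 33.9]
ee_rot: [-3.141, -0.001, 1.525]
wrist_force: [-0.9, 0.3, 1.0]
opening: 25.7
```

View pics/t1.png

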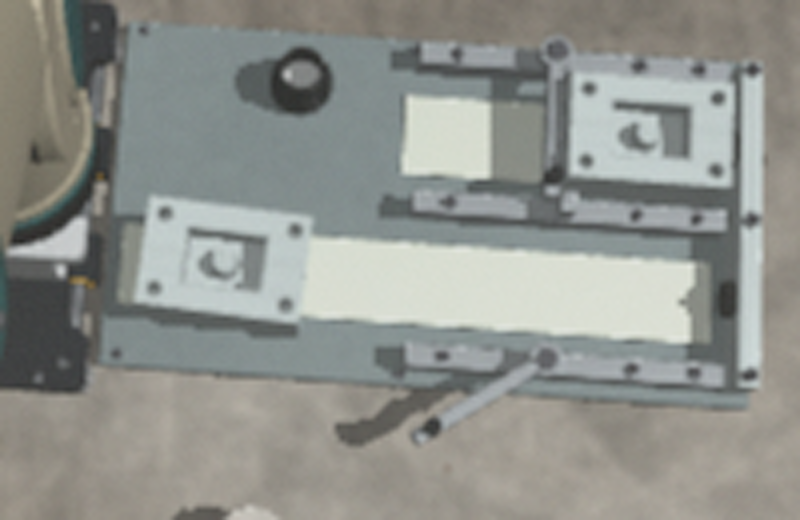

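View pics/w1.png

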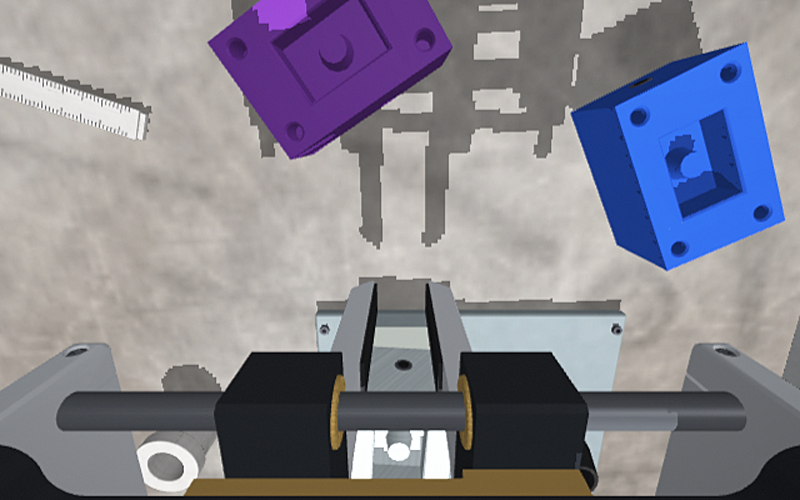

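View pics/s1.png

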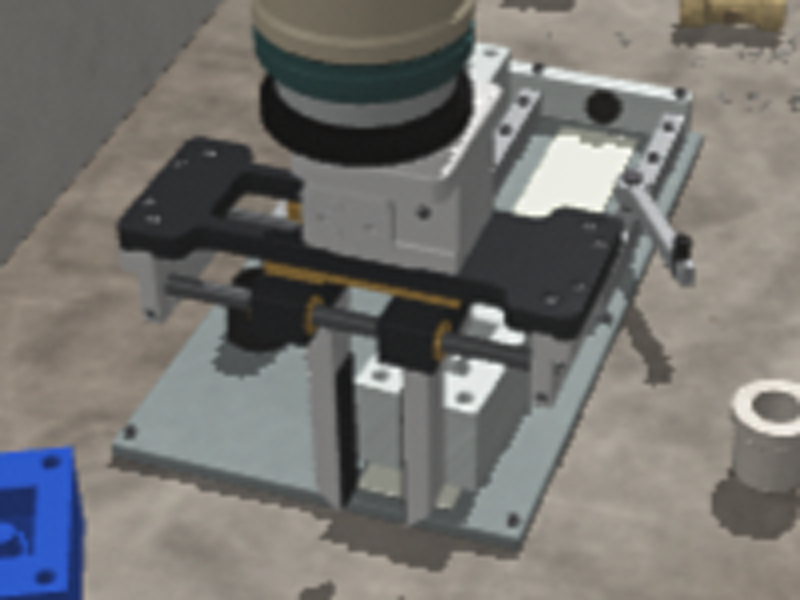

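```bash
python3 -m jog '[{"translation":[-0.4,-10,-1],"rotation":[0,0,0.3],"hand":27},{"translation":[-0.8,-20,-1],"rotation":[0,0,0.3],"hand":27},{"translation":[-1.1,-26,-1],"rotation":[0,0,0.3],"hand":27},{"translation":[-1.2,-30,-1],"rotation":[0,0,0.3],"hand":27},{"translation":[-1.3,-32,-1],"rotation":[0,0,0.3],"hand":27},{"translation":[-1.4,-34,-1],"rotation":[0,0,0.3],"hand":27},{"translation":[-1.5,-36,-1],"rotation":[0,0,0.3],"hand":27},{"translation":[-1.6,-38,-1],"rotation":[0,0,0.3],"hand":27},{"translation":[-1.7,-40,-1],"rotation":[0,0,0.3],"hand":27},{"translation":[-1.8,-42,-1],"rotation":[0,0,0.3],"hand":27}]'
python3 - <<'E'
from h import *
crop("top",265,130,465,260,4,"t2")
E
```

```text
time: 3.3
tcp_pos: [539.7, 195.6, 32.7]
ee_rot: [-3.141, -0.001, 1.532]
wrist_force: [-1.7, 3.5, 0.7]
opening: 25.4
```

View pics/t2.png

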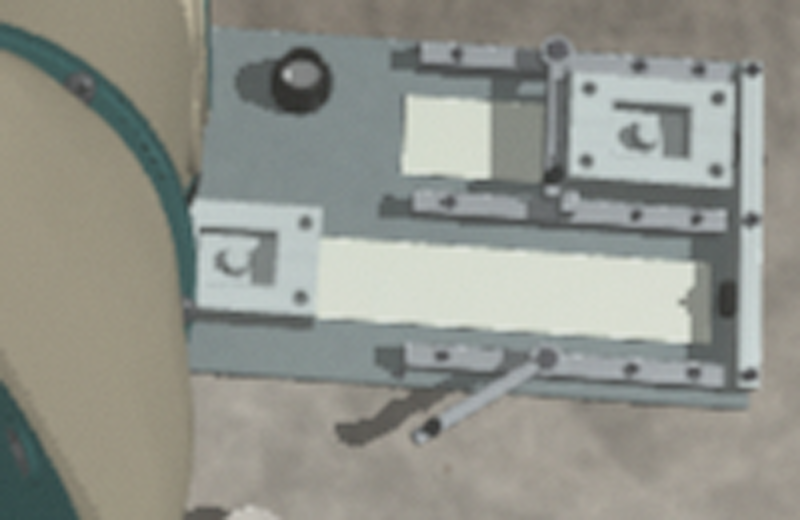

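```bash
cat >> h.py <<'E'
RACK=np.array([534.18,54.25,-1.6114])
def torack(w): return (np.atleast_2d(w)[:,:2]-RACK[:2])@rot(RACK[2])
def show(uv,z,x0=265,y0=130,s=4):
    print(np.round(torack(ray("top",uvfull(uv,x0,y0,s),z)),1).tolist())
def auto(name,x0=265,y0=130):
    pass
E
python3 - <<'E'
from h import *
show([(323,208),(315,319)],54)
show([(307,222),(300,297)],54)
show([(200,200),(200,308)],54)
print(torack([[539.7,195.6]]))
E
python3 - <<'E'
import cv2
p=cv2.imread("pics/t2_full.png")[170:220,305:355]
cv2.imwrite("pics/t2z.png",cv2.resize(p,None,fx=12,fy=12,interpolation=cv2.INTER_CUBIC))
E
```

```text
[[-47.7, 27.2], [-48.5, -30.5]]
[[-55.4, 19.3], [-56.7, -19.8]]
[[-110.7, 27.2], [-106.7, -28.7]]
[[-141.45756778   -0.22230198]]
```

View pics/t2z.png

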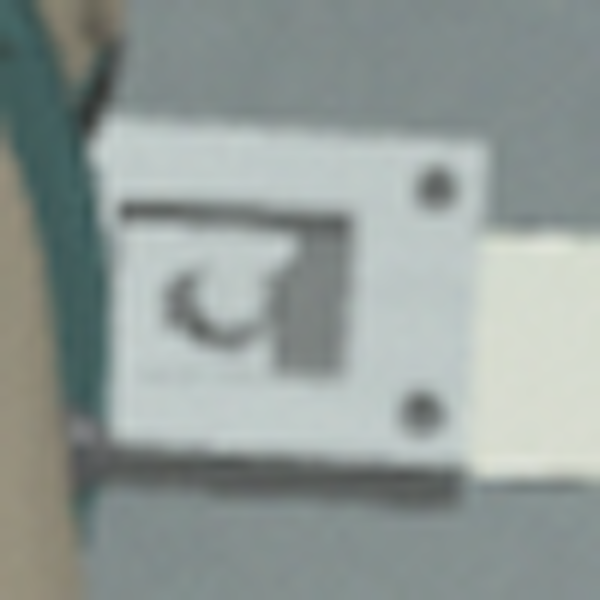

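```bash
python3 - <<'E'
from h import *
a=dict(x0=305,y0=170,s=12)
show([(488,142),(467,465)],54,**a)
show([(436,187),(423,413)],54,**a)
show([(110,122),(110,440)],54,**a)
E
```

```text
[[-48.1, 27.7], [-48.4, -28.3]]
[[-56.5, 19.2], [-56.4, -19.9]]
[[-112.6, 26.9], [-108.6, -28.0]]
```

The insert is now square: yaw about 0°, y about -0.4 mm, front at x = -48. I'll push straight and check at the mouth.

```bash
python3 -m jog '[{"translation":[0,-4,0],"rotation":[0,0,-0.1],"hand":27},{"translation":[-0.1,-8,0],"rotation":[0,0,-0.1],"hand":27},{"translation":[-0.3,-12,0],"rotation":[0,0,-0.1],"hand":27},{"translation":[-0.4,-16,0],"rotation":[0,0,-0.1],"hand":27},{"translation":[-0.5,-20,0],"rotation":[0,0,-0.1],"hand":27},{"translation":[-0.7,-24,0],"rotation":[0,0,-0.1],"hand":27},{"translation":[-0.8,-28,0],"rotation":[0,0,-0.1],"hand":27},{"translation":[-1,-32,0],"rotation":[0,0,-0.1],"hand":27},{"translation":[-1.2,-36,0],"rotation":[0,0,-0.1],"hand":27},{"translation":[-1.4,-40,0],"rotation":[0,0,-0.1],"hand":27}]'
python3 - <<'E'
from h import *
crop("top",320,170,370,220,12,"t3")
print(torack(bot.get_state()["tcp_pos"][None,:]))
E
```

```text
time: 4.35
tcp_pos: [538.4, 154.5, 32.7]
ee_rot: [-3.141, -0.001, 1.529]
wrist_force: [0.3, 1.8, -0.2]
opening: 25.3
[[-99.27775227   0.1332942 ]]
```

View pics/t3.png

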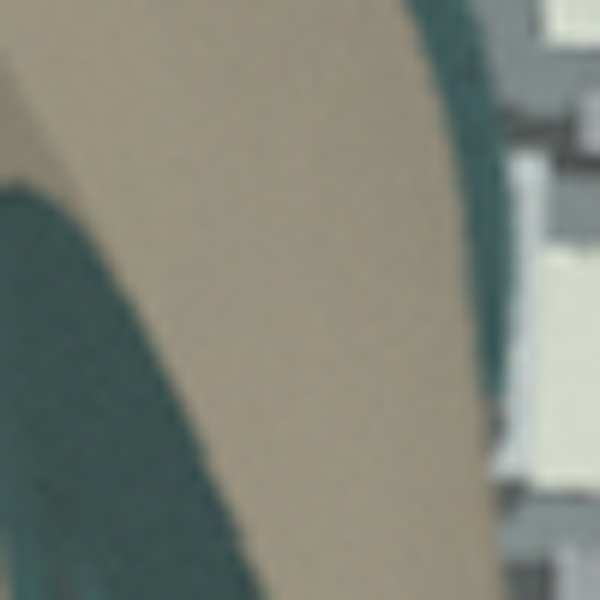

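```bash
python3 - <<'E'
from h import *
show([(549,152),(526,475)],54,320,170,12)
crop("side",180,120,380,270,4,"s3")
E
```

```text
[[-7.0, 28.6], [-8.2, -27.4]]
```

View pics/s3.png

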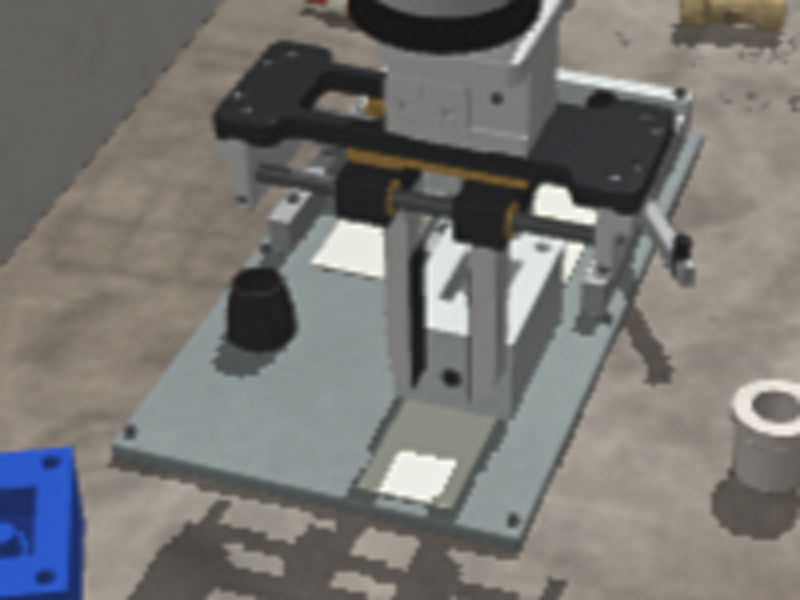

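```bash
python3 -m jog '[{"translation":[-0.2,-4,0],"rotation":[0,0,0],"hand":27},{"translation":[-0.4,-8,0],"rotation":[0,0,0],"hand":27},{"translation":[-0.5,-12,0],"rotation":[0,0,0],"hand":27},{"translation":[-0.7,-16,0],"rotation":[0,0,0],"hand":27},{"translation":[-0.9,-20,0],"rotation":[0,0,0],"hand":27},{"translation":[-1,-24,0],"rotation":[0,0,0],"hand":27},{"translation":[-1.2,-28,0],"rotation":[0,0,0],"hand":27},{"translation":[-1.3,-32,0],"rotation":[0,0,0],"hand":27},{"translation":[-1.5,-36,0],"rotation":[0,0,0],"hand":27},{"translation":[-1.7,-40,0],"rotation":[0,0,0],"hand":27}]'
python3 - <<'E'
from h import *
crop("top",330,150,410,220,9,"t4")
print(torack(bot.get_state()["tcp_pos"][None,:]))
crop("side",220,120,360,220,5.7,"s4")
E
```

```text
time: 5.45
tcp_pos: [536.6, 113.1, 32.7]
ee_rot: [-3.14, 0.0, 1.528]
wrist_force: [0.5, 2.5, -1.9]
opening: 25.4
[[-5.78474976e+01  2.67869769e-02]]
```

View pics/t4.png

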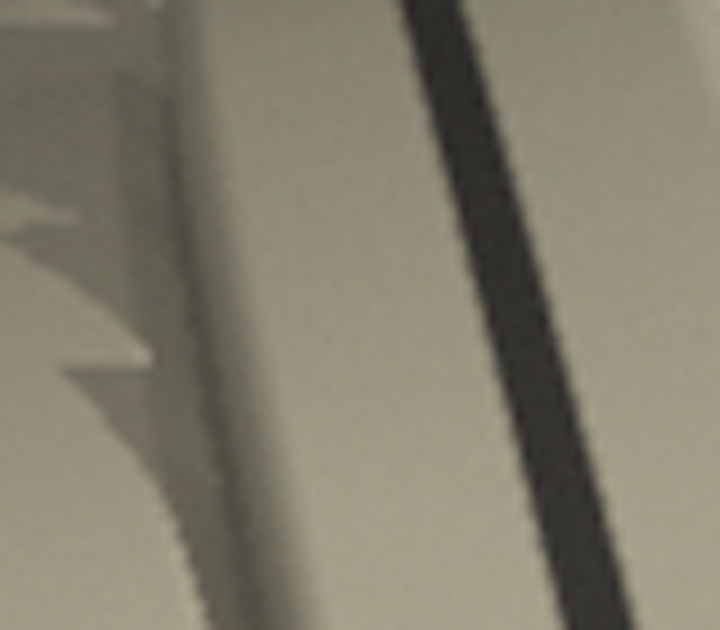

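View pics/s4.png

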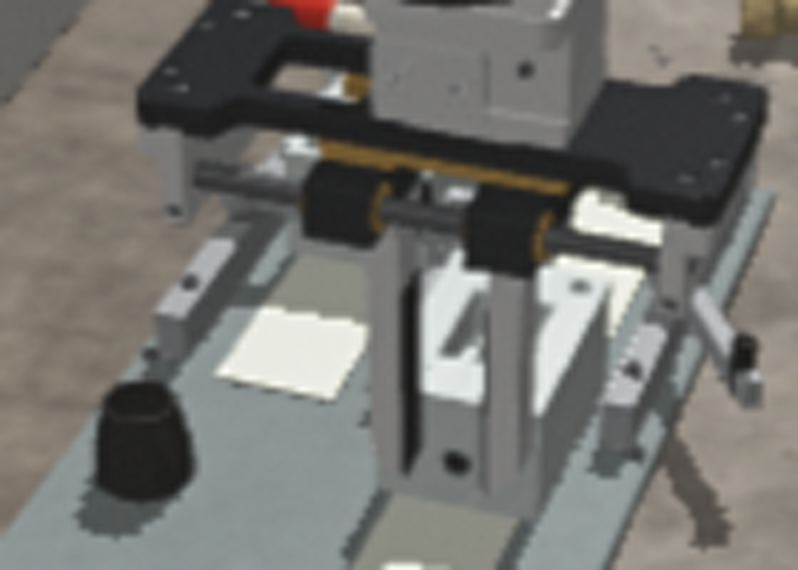

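```bash
python3 - <<'E'
from h import *
def sh(uv,z): print(np.round(torack(ray("side",uvfull(uv,220,120,5.7),z)),1).tolist())
sh([(540,413),(606,287)],54); sh([(422,393)],54); sh([(530,518),(375,487)],10)
sh([(602,462),(657,478),(607,405),(641,410)],[9,9,28,28])   # near rail mouth
sh([(155,318),(186,324)],28)
p=cv2.imread("pics/s4_full.png")[150:215,280:350]
cv2.imwrite("pics/s4z.png",cv2.resize(p,None,fx=9,fy=9,interpolation=cv2.INTER_CUBIC))
E
```

```text
[[-45.5, -25.4], [31.2, -25.8]]
[[-47.3, 13.9]]
[[-45.0, -22.9], [-45.6, 31.1]]
[[-6.9, -36.9], [-9.5, -56.9], [0.1, -36.0], [1.0, -47.6]]
[[-0.9, 128.6], [-0.9, 116.9]]
```

View pics/s4z.png

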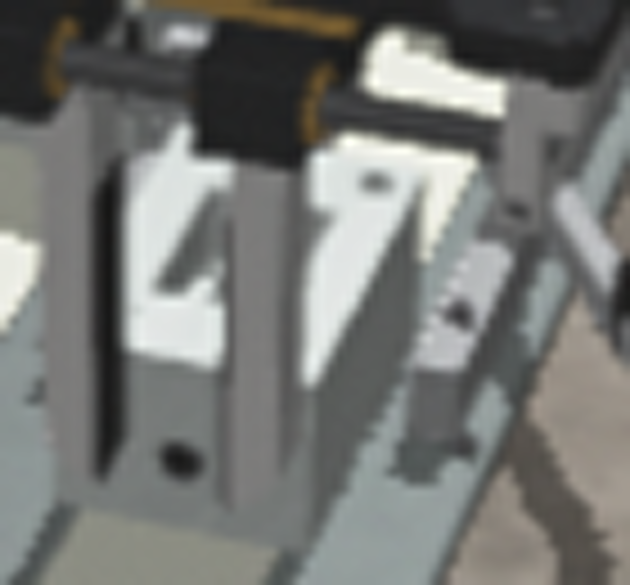

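The side view suggests a drift to y of about +3, so I'll back off for a clear top view.

```bash
python3 -m jog '[{"translation":[0.2,5,0],"rotation":[0,0,0],"hand":27},{"translation":[1,20,0],"rotation":[0,0,0],"hand":27},{"translation":[2,45,0],"rotation":[0,0,0],"hand":27},{"translation":[3,70,0],"rotation":[0,0,0],"hand":27},{"translation":[4,95,0],"rotation":[0,0,0],"hand":27},{"translation":[5,120,0],"rotation":[0,0,0],"hand":27},{"translation":[5,125,0],"rotation":[0,0,0],"hand":27},{"translation":[5,125,0],"rotation":[0,0,0],"hand":27},{"translation":[5,125,0],"rotation":[0,0,0],"hand":27},{"translation":[5,125,0],"rotation":[0,0,0],"hand":27}]'
python3 - <<'E'
from h import *
crop("top",330,160,400,220,10,"t5")
print(torack(bot.get_state()["tcp_pos"][None,:]))
E
```

```text
time: 6.55
tcp_pos: [541.7, 235.2, 32.8]
ee_rot: [-3.14, 0.002, 1.525]
wrist_force: [-0.8, 0.4, 0.6]
opening: 25.3
[[-181.27137114    0.24537952]]
```

View pics/t5.png

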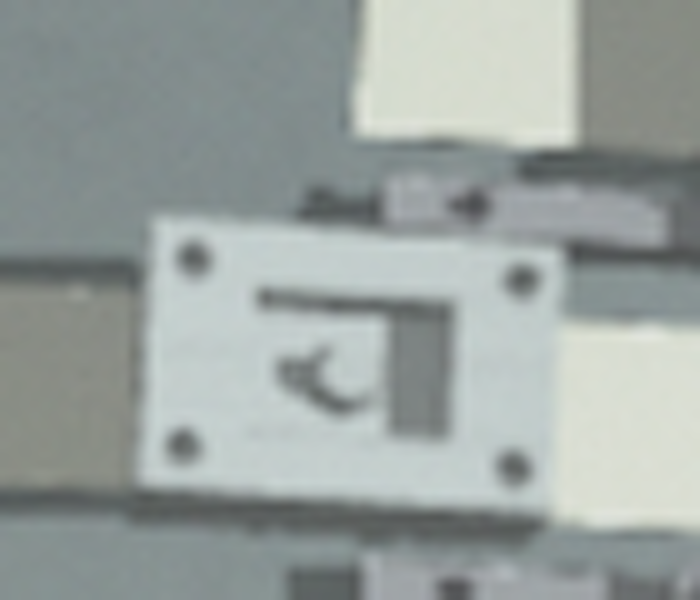

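```bash
cat >> h.py <<'E'
def ins(I,x0,y0,s):
    L=np.array([(-42,28),(42,28),(42,-28),(-42,-28)],float)
    q,r=fit2(L,torack(ray("top",uvfull(I,x0,y0,s),54)));print("insert",np.round(q[:2],2),np.degrees(q[2]).round(2),np.round(r,1).tolist())
E
python3 - <<'E'
from h import *
ins([(153,216),(568,247),(550,516),(138,487)],330,160,10)
H=ray("top",uvfull([(194,258),(523,279),(514,467),(183,445)],330,160,10),54);h=torack(H);print(h.round(1).tolist(),h.mean(0),np.degrees(np.arctan2(*(h[1]-h[0])[::-1])),np.degrees(np.arctan2(*(h[2]-h[3])[::-1])))
# rail edges for reference
show([(385,178),(382,222),(363,554)],28,330,160,10)
E
```

```text
insert [-6.67 -0.42] -0.54 [[0.4, -0.1], [-0.6, -0.0], [0.4, -0.1], [-0.3, 0.2]]
[[-40.0, 19.8], [27.3, 19.9], [27.0, -19.2], [-40.1, -19.0]] [-6.45188049  0.38226599] 0.028340368083029758 -0.1133828170474779
[[0.4, 45.8], [0.2, 36.3], [-0.5, -34.7]]
```

```bash
python3 - <<'E'
from h import *
crop("side",255,135,345,215,8.8,"s5")
E
```

```text
(no output)
```

View pics/s5.png

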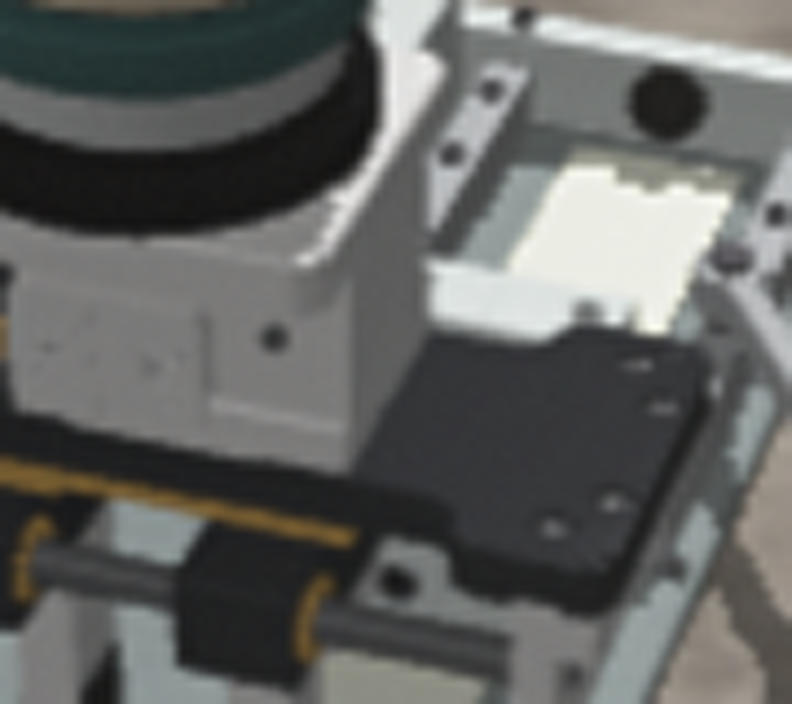

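```bash
python3 - <<'E'
import cv2
p=cv2.imread("pics/side0.png")[160:250,255:355]
cv2.imwrite("pics/s0z.png",cv2.resize(p,None,fx=8,fy=8,interpolation=cv2.INTER_CUBIC))
E
```

```text
(no output)
```

View pics/s0z.png

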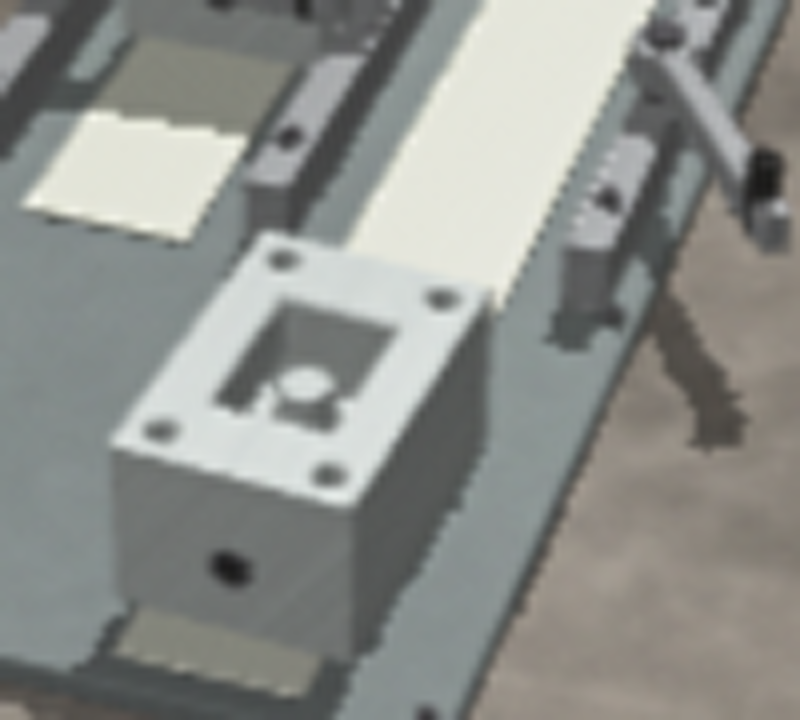

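```bash
python3 - <<'E'
from h import *
def S(uv,z): return torack(ray("side",uvfull(uv,255,160,8),z))
L=np.array([(-42,28),(42,28),(42,-28),(-42,-28)],float)
q,r=fit2(L,S([(112,444),(262,233),(492,287),(350,507)],54));print(q,np.degrees(q[2]),r.round(1).tolist())
print(S([(247,178),(295,184),(563,246),(608,254)],28).round(1).tolist(),"exp x0 y47,35,-35,-47")
print(S([(352,244),(502,312)],10).round(1).tolist(),"bed edges y22,-22")
print(S([(112,592),(352,660)],10).round(1))
E
```

```text
[-9.44332515e+01 -5.01592043e-01 -6.51072655e-02] -3.7303715299241045 [[-0.4, 0.5], [0.7, -0.0], [0.1, 0.2], [-0.4, -0.6]]
[[2.8, 48.0], [4.2, 35.9], [0.4, -33.6], [0.7, -44.7]] exp x0 y47,35,-35,-47
[[8.3, 22.5], [-6.6, -20.9]] bed edges y22,-22
[[-132.4   31.9]
 [-136.8  -25.4]]
```

Top fit gives y ≈ 0±0.5 and yaw ≈ -0.3°. Allowing for its own bias, the side camera agrees to about 1 mm. I'll resume the push.

```bash
python3 -m jog '[{"translation":[-0.8,-20,0],"rotation":[0,0,0.2],"hand":27},{"translation":[-1.8,-45,0],"rotation":[0,0,0.2],"hand":27},{"translation":[-2.9,-70,0],"rotation":[0,0,0.2],"hand":27},{"translation":[-3.9,-95,0],"rotation":[0,0,0.2],"hand":27},{"translation":[-4.5,-110,0],"rotation":[0,0,0.2],"hand":27},{"translation":[-4.7,-115,0],"rotation":[0,0,0.2],"hand":27},{"translation":[-4.9,-118,0],"rotation":[0,0,0.2],"hand":27},{"translation":[-5,-121,0],"rotation":[0,0,0.2],"hand":27},{"translation":[-5.1,-125,0],"rotation":[0,0,0.2],"hand":27},{"translation":[-5.3,-129,0],"rotation":[0,0,0.2],"hand":27}]'
python3 -c "
from h import *
print(torack(bot.get_state()['tcp_pos'][None,:]))"
```

```text
time: 7.65
tcp_pos: [536.5, 108.3, 32.7]
ee_rot: [-3.14, 0.0, 1.53]
wrist_force: [0.2, 2.7, -0.2]
opening: 25.3
[[-54.06544295   0.10737709]]
```

```bash
python3 -m jog '[{"translation":[-0.2,-4,0],"rotation":[0,0,0],"hand":27},{"translation":[-0.4,-8,0],"rotation":[0,0,0],"hand":27},{"translation":[-0.5,-12,0],"rotation":[0,0,0],"hand":27},{"translation":[-0.7,-16,0],"rotation":[0,0,0],"hand":27},{"translation":[-0.9,-20,0],"rotation":[0,0,0],"hand":27},{"translation":[-1,-24,0],"rotation":[0,0,0],"hand":27},{"translation":[-1.2,-28,0],"rotation":[0,0,0],"hand":27},{"translation":[-1.3,-32,0],"rotation":[0,0,0],"hand":27},{"translation":[-1.5,-36,0],"rotation":[0,0,0],"hand":27},{"translation":[-1.7,-40,0],"rotation":[0,0,0],"hand":27}]'
python3 -c "
from h import *
print(torack(bot.get_state()['tcp_pos'][None,:]))"
```

```text
time: 8.65
tcp_pos: [534.7, 67.9, 32.7]
ee_rot: [-3.14, 0.0, 1.53]
wrist_force: [1.0, 3.5, -0.9]
opening: 25.4
[[-13.676716     0.01440105]]
```

```bash
python3 -m jog '[{"translation":[-0.2,-4,0],"rotation":[0,0,0],"hand":27},{"translation":[-0.3,-8,0],"rotation":[0,0,0],"hand":27},{"translation":[-0.5,-12,0],"rotation":[0,0,0],"hand":27},{"translation":[-0.7,-16,0],"rotation":[0,0,0],"hand":27},{"translation":[-0.8,-20,0],"rotation":[0,0,0],"hand":27},{"translation":[-1,-24,0],"rotation":[0,0,0],"hand":27},{"translation":[-1.2,-28,0],"rotation":[0,0,0],"hand":27},{"translation":[-1.3,-32,0],"rotation":[0,0,0],"hand":27},{"translation":[-1.5,-36,0],"rotation":[0,0,0],"hand":27},{"translation":[-1.6,-40,0],"rotation":[0,0,0],"hand":27}]'
python3 - <<'E'
from h import *
print(torack(bot.get_state()['tcp_pos'][None,:]))
crop("top",330,150,420,220,8.8,"t6")
E
```

```text
time: 9.65
tcp_pos: [533.1, 27.6, 32.7]
ee_rot: [-3.14, 0.0, 1.53]
wrist_force: [0.8, 3.1, -0.3]
opening: 25.4
[[ 2.66683949e+01 -2.54622899e-02]]
```

```bash
python3 -m jog '[{"translation":[0.2,5,0],"rotation":[0,0,0],"hand":27},{"translation":[1,25,0],"rotation":[0,0,0],"hand":27},{"translation":[2,50,0],"rotation":[0,0,0],"hand":27},{"translation":[3,75,0],"rotation":[0,0,0],"hand":27},{"translation":[4,100,0],"rotation":[0,0,0],"hand":27},{"translation":[5,125,0],"rotation":[0,0,0],"hand":27},{"translation":[6,140,0],"rotation":[0,0,0],"hand":27},{"translation":[6,140,0],"rotation":[0,0,0],"hand":27},{"translation":[6,140,0],"rotation":[0,0,0],"hand":27},{"translation":[6,140,0],"rotation":[0,0,0],"hand":27}]'
python3 - <<'E'
from h import *
print(torack(bot.get_state()['tcp_pos'][None,:]))
crop("top",355,155,445,225,8.8,"t7")
E
```

```text
time: 10.7
tcp_pos: [539.2, 164.3, 32.8]
ee_rot: [-3.14, 0.003, 1.527]
wrist_force: [-0.3, 0.3, 0.1]
opening: 25.6
[[-110.19851554    0.53045574]]
```

View pics/t7.png

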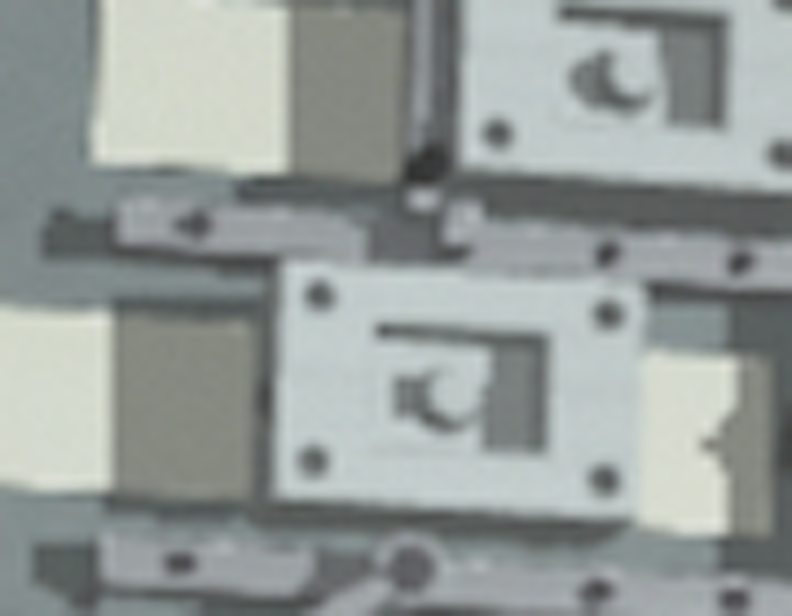

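```bash
python3 - <<'E'
from h import *
ins([(279,261),(645,287),(632,521),(270,498)],355,155,8.8)
h=torack(ray("top",uvfull([(320,295),(609,314),(604,479),(314,460)],355,155,8.8),54));print(h.round(1).tolist(),h.mean(0))
E
```

```text
insert [78.05 -0.82] -0.42 [[0.3, 0.2], [-0.8, 0.2], [0.7, -0.6], [-0.2, 0.1]]
[[45.8, 19.8], [112.8, 19.7], [112.5, -19.2], [45.8, -19.1]] [79.23000965  0.28786777]
```

The insert is still centred (y ≈ 0) with its front at about 120 mm. I'll finish the push.

```bash
python3 -m jog '[{"translation":[-1.2,-20,0],"rotation":[0,0,0.2],"hand":27},{"translation":[-2.2,-45,0],"rotation":[0,0,0.2],"hand":27},{"translation":[-3.2,-70,0],"rotation":[0,0,0.2],"hand":27},{"translation":[-4.3,-95,0],"rotation":[0,0,0.2],"hand":27},{"translation":[-5.2,-118,0],"rotation":[0,0,0.2],"hand":27},{"translation":[-5.6,-128,0],"rotation":[0,0,0.2],"hand":27},{"translation":[-5.9,-133,0],"rotation":[0,0,0.2],"hand":27},{"translation":[-6,-136,0],"rotation":[0,0,0.2],"hand":27},{"translation":[-6.1,-140,0],"rotation":[0,0,0.2],"hand":27},{"translation":[-6.3,-144,0],"rotation":[0,0,0.2],"hand":27}]'
python3 -c "
from h import *
print(torack(bot.get_state()['tcp_pos'][None,:]))"
```

```text
time: 11.75
tcp_pos: [533.0, 22.5, 32.8]
ee_rot: [-3.14, 0.0, 1.533]
wrist_force: [-0.3, 2.9, -1.2]
opening: 25.4
[[31.7224269   0.09918712]]
```

```bash
python3 -m jog '[{"translation":[-0.2,-4,0],"rotation":[0,0,0],"hand":27},{"translation":[-0.3,-8,0],"rotation":[0,0,0],"hand":27},{"translation":[-0.5,-12,0],"rotation":[0,0,0],"hand":27},{"translation":[-0.6,-15,0],"rotation":[0,0,0],"hand":27},{"translation":[-0.7,-18,0],"rotation":[0,0,0],"hand":27},{"translation":[-0.8,-21,0],"rotation":[0,0,0],"hand":27},{"translation":[-1,-24,0],"rotation":[0,0,0],"hand":27},{"translation":[-1.1,-27,0],"rotation":[0,0,0],"hand":27},{"translation":[-1.2,-30,0],"rotation":[0,0,0],"hand":27},{"translation":[-1.3,-33,0],"rotation":[0,0,0],"hand":27}]'
python3 -c "
from h import *
print(torack(bot.get_state()['tcp_pos'][None,:]))"
```

```text
time: 12.75
tcp_pos: [531.6, -10.7, 32.8]
ee_rot: [-3.14, 0.0, 1.533]
wrist_force: [-0.9, 2.4, 0.6]
opening: 25.7
[[65.00520663  0.10456017]]
```

```bash
python3 -m jog '[{"translation":[0,-0.8,0],"rotation":[0,0,0],"hand":27},{"translation":[-0.1,-1.6,0],"rotation":[0,0,0],"hand":27},{"translation":[-0.1,-2.4,0],"rotation":[0,0,0],"hand":27},{"translation":[-0.1,-3,0],"rotation":[0,0,0],"hand":27},{"translation":[-0.1,-3.5,0],"rotation":[0,0,0],"hand":27},{"translation":[-0.2,-4,0],"rotation":[0,0,0],"hand":27},{"translation":[-0.2,-4.5,0],"rotation":[0,0,0],"hand":27},{"translation":[-0.2,-5,0],"rotation":[0,0,0],"hand":27},{"translation":[-0.2,-5.5,0],"rotation":[0,0,0],"hand":27},{"translation":[-0.2,-6,0],"rotation":[0,0,0],"hand":27}]'
python3 -c "
from h import *
print(torack(bot.get_state()['tcp_pos'][None,:]))"
```

```text
time: 13.75
tcp_pos: [531.4, -16.7, 32.8]
ee_rot: [-3.14, 0.0, 1.533]
wrist_force: [-0.5, 3.1, 0.8]
opening: 25.0
[[71.00814993  0.141861  ]]
```

```bash
python3 -m jog '[{"translation":[0,-0.2,0],"rotation":[0,0,0],"hand":27},{"translation":[0,-0.4,0],"rotation":[0,0,0],"hand":27},{"translation":[0,-0.6,0],"rotation":[0,0,0],"hand":27},{"translation":[0,-0.8,0],"rotation":[0,0,0],"hand":27},{"translation":[0,-1,0],"rotation":[0,0,0],"hand":27},{"translation":[0,-1.2,0],"rotation":[0,0,0],"hand":27},{"translation":[0,-1.4,0],"rotation":[0,0,0],"hand":27},{"translation":[0,-1.5,0],"rotation":[0,0,0],"hand":27},{"translation":[0,-1.5,0],"rotation":[0,0,0],"hand":27},{"translation":[0,-1.5,0],"rotation":[0,0,0],"hand":27}]'
python3 -c "
from h import *
print(torack(bot.get_state()['tcp_pos'][None,:]))"
```

```text
time: 14.75
tcp_pos: [531.4, -17.4, 32.8]
ee_rot: [-3.14, -0.001, 1.533]
wrist_force: [-0.8, 6.2, 1.2]
opening: 25.5
[[71.67289698  0.11217201]]
```

```bash
python3 -m jog '[{"translation":[0,-0.6,0],"rotation":[0,0,0],"hand":27},{"translation":[0,-0.8,0],"rotation":[0,0,0],"hand":27},{"translation":[0,-1,0],"rotation":[0,0,0],"hand":27},{"translation":[0,-1.2,0],"rotation":[0,0,0],"hand":27},{"translation":[0,-1.4,0],"rotation":[0,0,0],"hand":27},{"translation":[0,-1.4,0],"rotation":[0,0,0],"hand":27},{"translation":[0,-1.4,0],"rotation":[0,0,0],"hand":27},{"translation":[0,-1.4,0],"rotation":[0,0,0],"hand":27},{"translation":[0,-1.4,0],"rotation":[0,0,0],"hand":27},{"translation":[0,-1.4,0],"rotation":[0,0,0],"hand":27}]'
python3 -c "
from h import *
print(torack(bot.get_state()['tcp_pos'][None,:]))"
```

```text
time: 15.75
tcp_pos: [531.4, -17.4, 32.8]
ee_rot: [-3.14, -0.002, 1.534]
wrist_force: [-0.1, 7.0, 1.9]
opening: 25.4
[[71.68617344  0.10380938]]
```

The insert is against the stop: motion stopped and force rose to 7 N. I'll retreat, lift, close the hand, and work out the retainer path.

```bash
python3 -m jog '[{"translation":[0.2,5,0],"rotation":[0,0,0],"hand":27},{"translation":[0.6,15,0],"rotation":[0,0,0],"hand":27},{"translation":[1,25,5],"rotation":[0,0,0],"hand":27},{"translation":[1.4,35,35],"rotation":[0,0,0],"hand":27},{"translation":[1.4,35,65],"rotation":[0,0,0],"hand":10},{"translation":[1.4,35,90],"rotation":[0,0,0],"hand":0},{"translation":[-25,35,90],"rotation":[0,0,0],"hand":0},{"translation":[-55,35,90],"rotation":[0,0,0],"hand":0},{"translation":[-75,30,90],"rotation":[0,0,0],"hand":0},{"translation":[-92,30,90],"rotation":[0,0,0],"hand":0}]'
python3 - <<'E'
from h import *
print(torack(bot.get_state()['tcp_pos'][None,:]), bot.get_state()['opening'])
def C(t,m=0):
    e=np.array([-np.sin(t),np.cos(t)]);d=-np.array([np.cos(t),np.sin(t)])
    c=np.array([71,-41])+48*e+(4+8*abs(d[0])+12.5*abs(d[1])+m)*d
    return rot(RACK[2])@c+RACK[:2]
print("start",C(2.2,12).round(1))
for t in [2.2,2.0,1.8,1.6,1.4,1.2,1.0,.8,.6,.4,.3,.2,.1,0]: print(t,C(t).round(1))
crop("top",330,140,450,240,6.6,"t8")
E
```

```text
time: 16.75
tcp_pos: [438.0, 12.4, 123.3]
ee_rot: [-3.14, -0.002, 1.534]
wrist_force: [-0.0, 0.1, 1.1]
opening: 0.2
[[ 45.76958691 -94.41636103]] 0.1707044020555322
start [438.1   7.8]
2.2 [448.   14.4]
2.0 [454.8  22.3]
1.8 [463.7  28.7]
1.6 [474.2  33.2]
1.4 [483.1  35.6]
1.2 [492.5  36.4]
1.0 [502.5  35.1]
0.8 [512.4  31.5]
0.6 [521.6  25.4]
0.4 [529.6  17.1]
0.3 [532.8  12.1]
0.2 [535.4   6.7]
0.1 [537.5   1. ]
0 [538.8  -5. ]
```

View pics/t8.png

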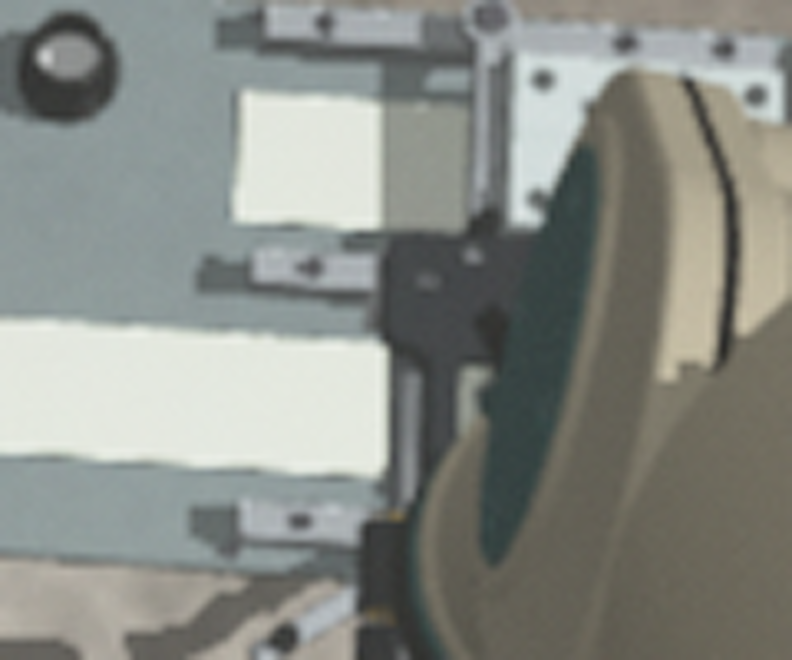

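```bash
python3 -m jog '[{"translation":[-2,-8,-10],"rotation":[0,0,-0.2],"hand":0},{"translation":[-2,-8,-25],"rotation":[0,0,-0.2],"hand":0},{"translation":[-2,-8,-40],"rotation":[0,0,-0.2],"hand":0},{"translation":[-2,-8,-55],"rotation":[0,0,-0.2],"hand":0},{"translation":[-2,-8,-70],"rotation":[0,0,-0.2],"hand":0},{"translation":[-2,-8,-80],"rotation":[0,0,-0.2],"hand":0},{"translation":[-2,-8,-86],"rotation":[0,0,-0.2],"hand":0},{"translation":[-2,-8,-89],"rotation":[0,0,-0.2],"hand":0},{"translation":[-2,-8,-89],"rotation":[0,0,-0.2],"hand":0},{"translation":[-2,-8,-89],"rotation":[0,0,-0.2],"hand":0}]'
python3 - <<'E'
from h import *
crop("side",250,120,400,240,5.2,"s8")
E
```

```text
time: 17.8
tcp_pos: [432.9, 4.6, 34.3]
ee_rot: [-3.136, -0.002, 1.53]
wrist_force: [-1.0, 1.0, 0.2]
opening: 0.2
```

View pics/s8.png

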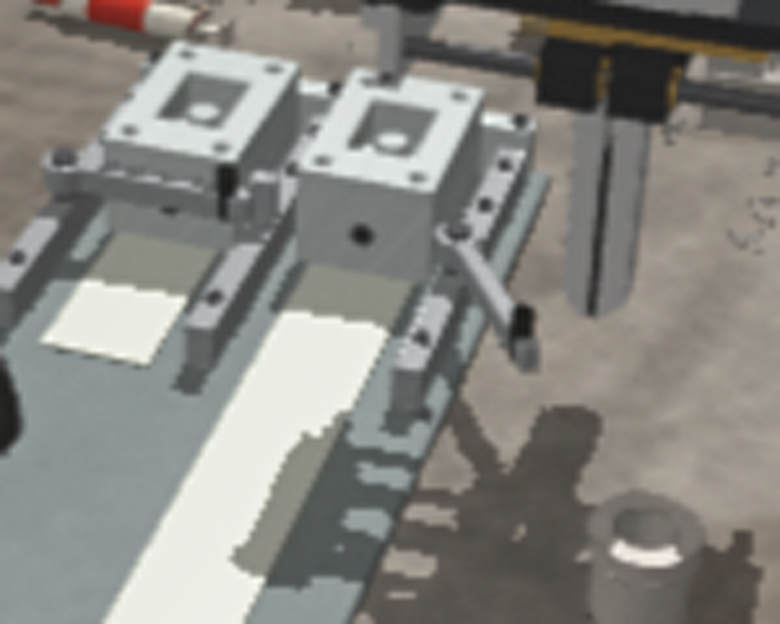

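```bash
python3 -m jog '[{"translation":[6,4,-1],"rotation":[0,0,0],"hand":0},{"translation":[11,7,-1],"rotation":[0,0,0],"hand":0},{"translation":[15,10,-1],"rotation":[0,0,0],"hand":0},{"translation":[18.5,14,-1],"rotation":[0,0,0],"hand":0},{"translation":[22,17.7,-1],"rotation":[0,0,0],"hand":0},{"translation":[26,21,-1],"rotation":[0,0,0],"hand":0},{"translation":[31,24,-1],"rotation":[0,0,0],"hand":0},{"translation":[36,26.5,-1],"rotation":[0,0,0],"hand":0},{"translation":[41,28.5,-1],"rotation":[0,0,0],"hand":0},{"translation":[45.5,30,-1],"rotation":[0,0,0],"hand":0}]'
python3 - <<'E'
from h import *
crop("side",250,120,400,240,5.2,"s9")
E
```

```text
time: 18.85
tcp_pos: [478.7, 34.8, 33.4]
ee_rot: [-3.136, -0.002, 1.53]
wrist_force: [-0.6, -1.0, -0.8]
opening: 0.4
```

View pics/s9.png

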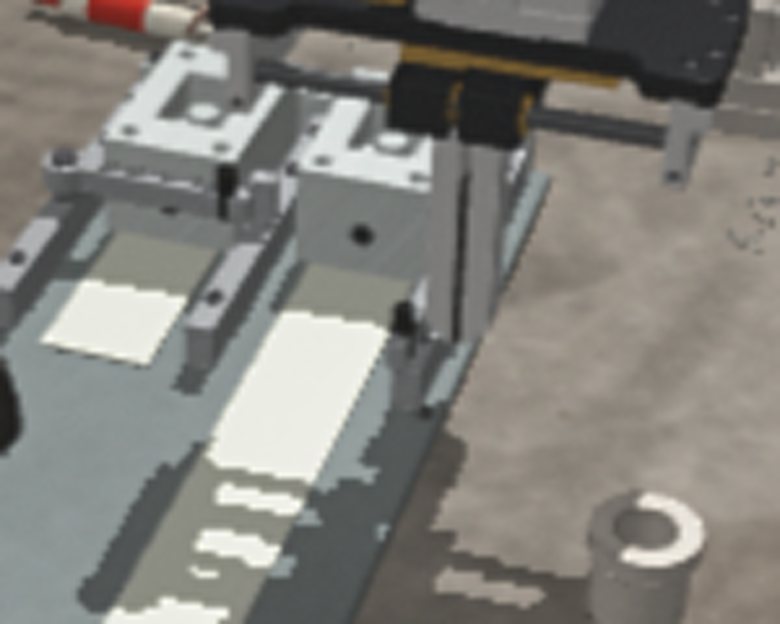

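```bash
python3 -m jog '[{"translation":[4.5,0.8,0],"rotation":[0,0,0],"hand":0},{"translation":[9,1.3,0],"rotation":[0,0,0],"hand":0},{"translation":[14,1.6,0],"rotation":[0,0,0],"hand":0},{"translation":[19,1.2,0],"rotation":[0,0,0],"hand":0},{"translation":[24,0.3,0],"rotation":[0,0,0],"hand":0},{"translation":[29,-1.3,0],"rotation":[0,0,0],"hand":0},{"translation":[34,-3.4,0],"rotation":[0,0,0],"hand":0},{"translation":[39,-6.4,0],"rotation":[0,0,0],"hand":0},{"translation":[43,-9.5,0],"rotation":[0,0,0],"hand":0},{"translation":[47,-13.2,0],"rotation":[0,0,0],"hand":0}]'
python3 - <<'E'
from h import *
crop("side",250,120,400,240,5.2,"s10")
E
```

```text
time: 19.9
tcp_pos: [527.1, 21.6, 33.4]
ee_rot: [-3.137, -0.002, 1.531]
wrist_force: [-0.7, 0.5, 0.6]
opening: 0.6
```

View pics/s10.png

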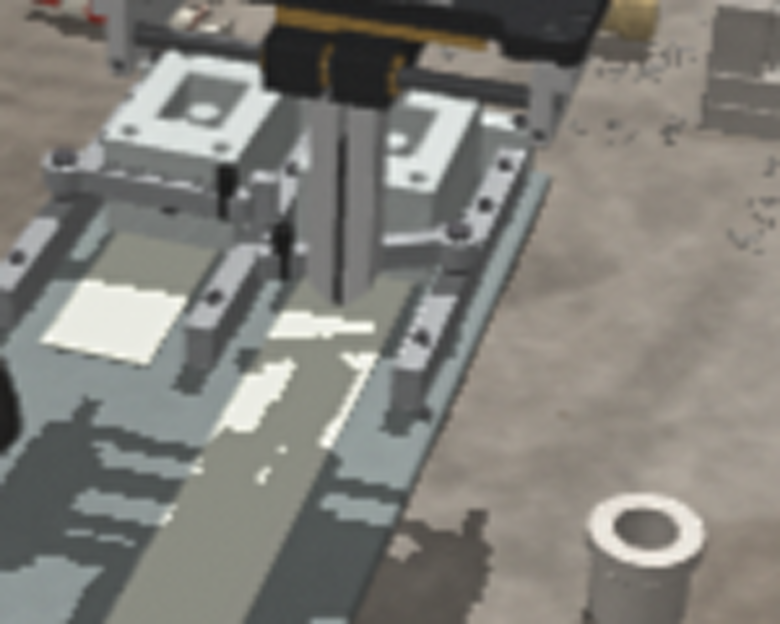

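```bash
python3 -m jog '[{"translation":[1.5,-2.5,0],"rotation":[0,0,0],"hand":0},{"translation":[2.8,-5,0],"rotation":[0,0,0],"hand":0},{"translation":[4.4,-7.5,0],"rotation":[0,0,0],"hand":0},{"translation":[6,-10,0],"rotation":[0,0,0],"hand":0},{"translation":[7.1,-12.5,0],"rotation":[0,0,0],"hand":0},{"translation":[8.3,-15,0],"rotation":[0,0,0],"hand":0},{"translation":[9.3,-17.5,0],"rotation":[0,0,0],"hand":0},{"translation":[10.2,-20,0],"rotation":[0,0,0],"hand":0},{"translation":[10.8,-22,0],"rotation":[0,0,0],"hand":0},{"translation":[11.2,-24,0],"rotation":[0,0,0],"hand":0}]'
python3 -m jog '[{"translation":[0,-0.4,0],"rotation":[0,0,0],"hand":0},{"translation":[0,-0.8,0],"rotation":[0,0,0],"hand":0},{"translation":[0,-1.2,0],"rotation":[0,0,0],"hand":0},{"translation":[0,-1.5,0],"rotation":[0,0,0],"hand":0},{"translation":[0,-1.8,0],"rotation":[0,0,0],"hand":0},{"translation":[0,-2,0],"rotation":[0,0,0],"hand":0},{"translation":[0,-2.2,0],"rotation":[0,0,0],"hand":0},{"translation":[0,-2.4,0],"rotation":[0,0,0],"hand":0},{"translation":[0,-2.4,0],"rotation":[0,0,0],"hand":0},{"translation":[0,-2.4,0],"rotation":[0,0,0],"hand":0}]'
```

```text
time: 20.95
tcp_pos: [539.4, -3.5, 33.5]
ee_rot: [-3.139, -0.002, 1.53]
wrist_force: [-0.9, 0.8, 0.7]
opening: 0.6
time: 21.95
tcp_pos: [539.4, -3.9, 33.5]
ee_rot: [-3.138, -0.004, 1.531]
wrist_force: [1.3, 6.6, 0.7]
opening: 0.4
```

The arm met the keeper post: motion stopped at 6.6 N. I'll back off and check.

```bash
python3 -m jog '[{"translation":[0.2,5,0],"rotation":[0,0,0],"hand":0},{"translation":[1,25,10],"rotation":[0,0,0],"hand":0},{"translation":[2,55,40],"rotation":[0,0,0],"hand":0},{"translation":[3,90,70],"rotation":[0,0,0],"hand":0},{"translation":[4,125,90],"rotation":[0,0,0],"hand":0},{"translation":[5,160,90],"rotation":[0,0,0],"hand":0},{"translation":[6,180,90],"rotation":[0,0,0],"hand":0},{"translation":[6,180,90],"rotation":[0,0,0],"hand":0},{"translation":[6,180,90],"rotation":[0,0,0],"hand":0},{"translation":[6,180,90],"rotation":[0,0,0],"hand":0}]'
python3 - <<'E'
from h import *
crop("top",375,140,465,230,6.6,"t11")
crop("side",200,120,400,240,4,"s11")
E
```

```text
time: 22.95
tcp_pos: [545.6, 173.5, 123.4]
ee_rot: [-3.138, -0.002, 1.528]
wrist_force: [-0.1, -0.2, -0.1]
opening: 0.6
```

View pics/t11.png

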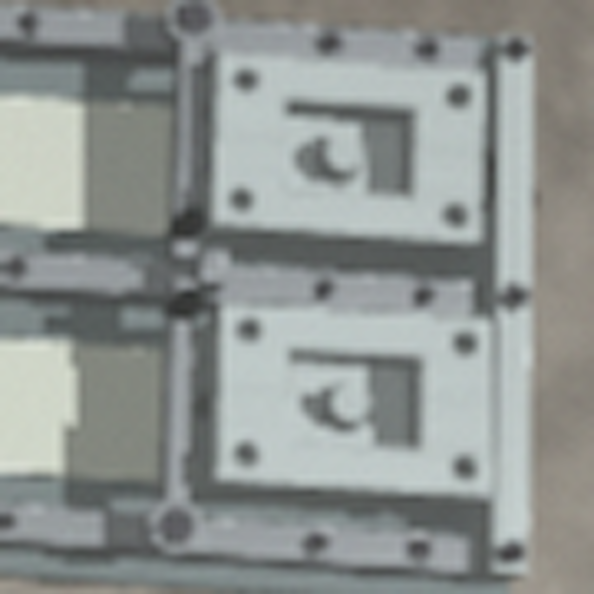

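View pics/s11.png

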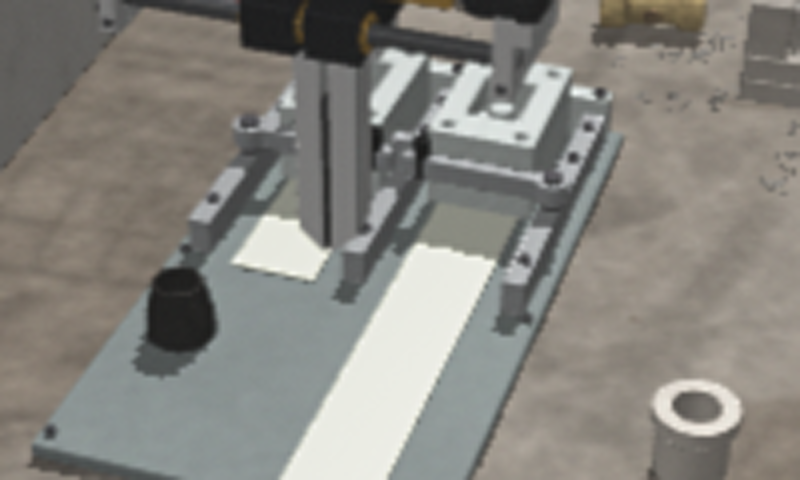

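```bash
python3 - <<'E'
from h import *
ins([(222,303),(492,319),(486,498),(215,482)],375,140,6.6)
h=torack(ray("top",uvfull([(249,330),(466,343),(464,467),(247,453)],375,140,6.6),54));print(h.mean(0))
a=torack(ray("top",uvfull([(177,524),(184,303)],375,140,6.6),[46,54]));print(a)
d=a[1]-a[0];print("theta",np.arctan2(-d[0],d[1]))
p0=torack(ray("top",uvfull([(177,508),(184,325)],375,140,6.6),44));d=p0[1]-p0[0];print(p0,"theta",np.arctan2(-d[0],d[1]))
E
```

```text
insert [122.22  -0.37] -0.1 [[-0.6, 0.2], [-0.3, -0.4], [1.0, -0.2], [-0.1, 0.4]]
[123.05277572   0.30042541]
[[ 70.44613847 -41.16163727]
 [ 69.13567018  26.76313984]]
theta 0.019290541513479434
[[ 70.63247771 -35.85826296]
 [ 71.04546617  22.11416512]] theta -0.007123756663856188
```

Insert at x = 122–123, y ≈ 0, with the retainer at about 0 rad. The robot is clear and at rest, so I'm handing in.

```bash
python3 -c "
from station import job
print(job.job_done())"
```

```text
the job is handed in; nothing more can be done
None
```

The insert is home against the end stop and the retainer is shut behind it. I handed the job in at about 23 s of the 61 s; no verdict is reported.

- **Push:** I squared the insert up from -4.3° with two part-open fingers and pushed it straight down the lane. I backed off twice in between to check it was centred. It stopped against the buffer at about 7 N.
- **Retainer:** I swung it from about 2.2 rad to shut with closed fingers. It stopped against the keeper post at about 6.6 N.
- **Last checks (top camera):** insert at x ≈ 122–123 mm, y within 0.4 mm of centre and yaw about -0.1°; retainer within 0.02 rad of shut. The arm was clear, with wrist force near zero. In the final pictures the parked insert, loupe and bushing look where they were. I did not measure them again.
- **Disagreement:** one side-camera reading, partly hidden by the gripper, put the insert about 3–4 mm off centre in the lane. Clear top views showed it centred within about 1 mm. On an unobstructed picture from the start, the side camera agreed with the top one to about 1 mm, so I trusted the top view. The recorded forces showed no sign of touching a rail.

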